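Hang the stock card at its mark and hold the clip open on it

TASK

Lift the card hanger out of its slotted wooden block, hook it over the square bar towards the end farther from the brass pointer on the bar's foot, then slide it along the bar without unhooking it until the card stands over the pointer, and let it hang there. Next pick up the spring clip by its two tails, squeeze it wide open and hold it gaping around one upright edge of the hanging card, a jaw on each side, clear of the counter and not pressing on the card. Finish while still holding it open like that, and leave the other things on the counter where they are.

Things in the scene. Friction and masses are not known exactly. Their poses are not given: they have to be found in the camera images.
- hanger: Rigid hanger, upright in the block. Origin: middle of the card's lower edge; z up, x along the card, y across it. Card 150 x 4 mm, z 0 to 90. Hook above, 24 mm wide in y: neck x -15 to -10, z 90 to 142; arch underside z 136, x -10 to 10; free tip x 10 to 15, down to z 116. The bar enters from +x between card top and tip (26 mm), then lower it onto the bar. 0.25 kg, hangs level
- hook (a point): middle of the hook's arch underside, where it rests on the bar (136 mm above the hanger's origin); same axes as the hanger
- tab (a point): centre of the black grip tab on top of the hook: 24 mm in x, 14 mm in y (pinch it across y), z 142 to 182 mm in the hanger's frame
- block: Fixed wooden block, 170 x 60 x 36 mm, origin under its centre. A slot along its x, 6 mm wide, 30 mm deep (floor at z 6), holds the card's lower part. The hanger stands in it with the same yaw, +x to +x, 6 mm up
- bar_stand: Fixed stand: foot 50 x 400 x 10 mm, origin under its centre, y along the bar. A level square steel bar, 12 x 12 mm, runs along y from -186 to 186 mm, its top at z 190, between two 14 mm square posts (y +-193 mm, up to z 190, with nothing above)
- bar_top (a point): middle of the bar's top face, same axes as bar_stand (x across the bar, away from the robot)
- pointer: Fixed brass fin on the stand's foot under the bar, 44 mm in x, 12 mm in y at its base and 5 mm above, 18 mm high (top 28 mm above the counter). Its y runs along the bar, up to 100 mm either side of the bar's middle. It is the mark: the card hangs straight over it, 26 mm above it
- clip: Dark steel spring clip, clothes-peg shape, lying on its side, 30 mm high, 90 mm long. Origin: on the upright pivot axis at the underside. Shut, +x points to the jaws (ends 42 mm ahead); two tails spread backwards to 47 mm behind the pivot, 45 mm apart over their outsides there, 27 mm near the pivot. The body is the +y arm: open by q, the clip's centre line is at its yaw minus q/2. 0.09 kg
- clip_arm (a joint): opening of the clip: 0 shut, 0.44 rad fully open (stop). Squeezing the tails across y, 20 to 35 mm behind the pivot, opens it: about 4 N on each tail to start, 10 N fully open; then the tails are parallel, 24 mm over their outsides, and the jaw tips gape 17 mm
- tip_a (a point): inner face of the jaw pad on the clip's own arm (+y side), 40 mm ahead of the pivot, at mid-height (15 mm)
- tip_b (a point): the same on the other arm (-y side); the middle between tip_a and tip_b is the clip's mouth
- tin: tin of valve cores, 64 mm across, 30 mm high; leave alone. Origin under its centre
- gauge: round tyre gauge, 48 mm across, 22 mm high, with a 60 mm stem along its +x; leave alone. Origin under the dial
- hubcap: grey hub cap lying flat, 160 mm across, 36 mm high; leave alone. Origin under its centre
- hammer: weight hammer lying flat, about 240 mm long along x, 34 mm high; head at +x; leave alone. Origin on the handle, on the counter
- inflator: chrome inflator head standing up, 42 mm across, 75 mm high; leave alone. Origin under its centre
- jar: glass jar, 60 mm across, 75 mm high; leave alone. Origin under its centre
Things that resemble listed ones, but are neither listed nor needed, are in the scene too. Leave any orange or purple look-alike of the clip alone.

How it is judged:
On the way, in this order (a step that is already met when the one before it is completed fails the run):
1. the hanger is hooked on the bar more than 55 mm along it from the pointer (z of hook in the frame of bar_top between -0.004 and 0.009 m and x of hook in the frame of bar_top between -0.009 and 0.009 m and y of hook in the frame of bar_top between -0.175 and 0.175 m and angle between hanger's own z axis and vertical below 0.2 rad and (y of hook in the frame of pointer between 0.055 and 0.36 m or y of hook in the frame of pointer between -0.36 and -0.055 m)), for 0.1 s.
2. still hooked on, it slides towards the pointer (passing 45 to 20 mm from it) (z of hook in the frame of bar_top between -0.004 and 0.009 m and x of hook in the frame of bar_top between -0.009 and 0.009 m and y of hook in the frame of bar_top between -0.175 and 0.175 m and angle between hanger's own z axis and vertical below 0.2 rad and (y of hook in the frame of pointer between 0.02 and 0.045 m or y of hook in the frame of pointer between -0.045 and -0.02 m)), for 0.05 s.
3. it hangs within 10 mm of the pointer, let go (z of hook in the frame of bar_top between -0.004 and 0.009 m and x of hook in the frame of bar_top between -0.009 and 0.009 m and y of hook in the frame of bar_top between -0.175 and 0.175 m and angle between hanger's own z axis and vertical below 0.2 rad and y of hook in the frame of pointer between -0.01 and 0.01 m and contact force between the fingers and hanger below 0.05 N), for 0.3 s.
At the end, for the whole second after the job is handed in: Hanger hooked on the bar within 12 mm of the pointer, upright, untouched; clip held by the fingers 35 mm or more up, open over 0.33 rad, jaw tips on both sides of the card (3 mm or more from mid-plane), 5 mm or more inside an upright edge, 10 to 80 mm above its foot, under 0.5 N on it; still (z of hook in the frame of bar_top between -0.004 and 0.009 m and x of hook in the frame of bar_top between -0.009 and 0.009 m and y of hook in the frame of bar_top between -0.175 and 0.175 m and angle between hanger's own z axis and vertical below 0.2 rad and y of hook in the frame of pointer between -0.012 and 0.012 m and contact force between each of the arm, the fingers and hanger below 0.05 N and value of joint clip_arm above 0.33 rad and contact force between the fingers and clip above 5 N and height (world z) of clip above 0.035 m and contact force between clip and hanger below 0.5 N and linear speed of each of clip, hanger below 0.03 m/s and ((x of tip_a in the frame of hanger between -0.07 and -0.03 m and z of tip_a in the frame of hanger between 0.01 and 0.08 m and y of tip_a in the frame of hanger below -0.003 m and x of tip_b in the frame of hanger between -0.07 and -0.03 m and z of tip_b in the frame of hanger between 0.01 and 0.08 m and y of tip_b in the frame of hanger above 0.003 m) or (x of tip_a in the frame of hanger between -0.07 and -0.03 m and z of tip_a in the frame of hanger between 0.01 and 0.08 m and y of tip_a in the frame of hanger above 0.003 m and x of tip_b in the frame of hanger between -0.07 and -0.03 m and z of tip_b in the frame of hanger between 0.01 and 0.08 m and y of tip_b in the frame of hanger below -0.003 m) or (x of tip_a in the frame of hanger between 0.03 and 0.07 m and z of tip_a in the frame of hanger between 0.01 and 0.08 m and y of tip_a in the frame of hanger below -0.003 m and x of tip_b in the frame of hanger between 0.03 and 0.07 m and z of tip_b in the frame of hanger between 0.01 and 0.08 m and y of tip_b in the frame of hanger above 0.003 m) or (x of tip_a in the frame of hanger between 0.03 and 0.07 m and z of tip_a in the frame of hanger between 0.01 and 0.08 m and y of tip_a in the frame of hanger above 0.003 m and x of tip_b in the frame of hanger between 0.03 and 0.07 m and z of tip_b in the frame of hanger between 0.01 and 0.08 m and y of tip_b in the frame of hanger below -0.003 m))); the arm keeps its last pose, push and grip.
It fails at once if another thing on the counter is shifted more than 30 mm (distance of any of tin, gauge, hubcap, hammer, inflator, jar from where it was at the start of the episode above 0.03 m).
It also fails if it takes over 59 s, if anything falls off the work surface, if the arm or the gripper's body presses on something with over 40 N, if the wrist force passes 120 N, or if a joint passes its speed limit or range.

ROBOT

A 6-joint arm with a two-finger parallel gripper is mounted at the origin on the work surface. World frame = base frame: x ahead of the robot, y to its left, z up, the work surface at z = 0. Lengths are in m, angles in rad, forces in N, time in s.
With the tool pointing down it reaches from about 0.25 to 0.775 m from the base axis. Payload 4 kg.
Tool frame: the origin (TCP) lies on the centre line of the jaws, within the pads' length; the fingertips stand 17 mm ahead of it and the grasp point (between the pads) lies 2 mm behind it; z points along the fingers, y is the line along which they close (so a half turn about z gives the same grasp; the last joint's range is limited). The gripper opens to 85 mm and grips with 20 to 120 N. Pads are 22 mm wide; open, the fingers measure 114 mm over their backs; the gripper's body (76 mm by 85 mm) begins 54 mm behind the grasp point. The pads swing forward as they close: fully open they stand 13 mm farther back than shut.
Start: joints at [-1.29, 0.087, 1.371, -0, 1.684, -0.103], TCP at [0.206, -0.51, 0.248] pointing down, gripper open.
Joint ranges: [-3.1, 3.1], [-0.76, 2.03], [0.27, 2.55], [-1.08, 4.22], [0.17, 2.65], [-2.57, 2.57]. Speed limits (rad/s): [2.79, 2.79, 3.14, 3.14, 3.14, 3.14].

INTERFACE

Orientations are given as a unit quaternion [w, x, y, z].
In Python, from rig import robot, snapshot, order gives the robot as it stands. The module is installed in compiled form; this text tells all that it offers.
- The arm moves only by the tool carry_out, never from a script. Its argument "steps" is a list of rows, each an object with "fingers": the opening, from -1 (shut) to 1 (fully open); "offset": the shift along the tool's x, y, z in parts of the range, where 1.0 means 80 cm, a list of three; "angular": the turn, a rotation vector about the tool's x, y, z in parts of the range, where 1.0 means 4 rad, a list of three. In form: [{"fingers": fingers, "offset": [x, y, z], "angular": [wx, wy, wz]}, ...]. A call has 1 to 10 rows; each row is the pose to reach, as a shift and turn from the pose commanded when the call began, along the tool's axes at that moment; what a row does not reach only later rows make up. A row lasts 1/12 s, in which the tool goes at most 41.7 mm and 7.16 degrees, less where a joint would pass 70% of its speed; a pose out of reach is approached as far as the arm can. A call with a gripper value outside its range is refused whole. The fingers move at their own pace and stop on an object; "force" is the grip in N (left out, the last holds). Time passes only in rows, so rows that repeat a pose let the fingers close. It gives the time, the measured TCP pose, the force, the opening and the grip force at its end, in the units of the state.
- robot.read_state(): the state, without advancing time (a new reading comes with each control period).
- snapshot(name): name is "side" or "top" or "wrist"; returns a dict with "frame" (400x640x3 uint8, red, green, blue), "fx", "fy", "cx", "cy" (pixels), "k1" (the pictures are not rectified: a ray, as slopes to the right and down, at radius r is drawn at 1 + k1 r^2 times it, then the intrinsics apply), "cam_to_world" (4x4, takes a point from camera to world coordinates). Camera axes: x right, y up, looking along -z (the intrinsics and any distortion apply to the point x, -y, -z); pixel columns grow to the right and rows downward; lengths in m; the calibration is good to about 2 mm. A picture is of the moment at which its call begins. There is no depth.
- order.sign_off(): hands the job in; it is judged then, once.
The state is a dict: "time": time; "joints": joint angles; "qd": joint speeds; "joint_efforts": joint torques, N m; "eef_pos": TCP position; "ee_rot": TCP orientation; "ft_force": force on the tool from outside, world axes, zero at the start; "ft_torque": the same for the moment, N m; "width": opening from 0.0 (shut) to 1.0 (fully open); "gripper_force": force on a finger pad.
Only numpy, scipy, OpenCV 4.12 (cv2) and the standard library are available. Lean on these libraries where they do the work, as an engineer would, in place of code of your own. Each camera call takes 0.05 s, during which the arm holds its last target. There are 200 camera calls.

## Working session

There is one attempt and no reset: what is moved stays moved. The work goes in short steps, Python scripts to look and compute and a tool call to move; the robot and the scene stay as the last step left them, time stands still between calls to the robot, and variables do not carry over. Pictures are saved under pics/ and viewed, at most 10 in all, crops included, and the job is handed in when it is done.

Besides the shell and the picture viewer there is one more tool, called after "Emit:" as name(argument=value, ...), one argument or row to a line, values as JSON. carry_out: Moves the arm, as the interface text tells. Its arguments: {"type":"object","properties":{"steps":{"type":"array"},"force":{"type":"number"}},"required":["steps"]}

```bash
mkdir -p pics; cat > h.py <<'E'
import numpy as np, cv2
from rig import robot, snapshot, order
def snap(n,save=None):
    s=snapshot(n)
    if save: cv2.imwrite('pics/'+save,s['frame'][:,:,::-1])
    np.save('/tmp/'+n+'.npy',s,allow_pickle=True); return s
def load(n): return np.load('/tmp/'+n+'.npy',allow_pickle=True).item()
def ray(s,u,v):
    K=np.array([[s['fx'],0,s['cx']],[0,s['fy'],s['cy']],[0,0,1.]])
    p=cv2.undistortPoints(np.array([[[u,v]]],float),K,np.array([s['k1'],0,0,0.]))[0,0]
    M=np.array(s['cam_to_world']); return M[:3,3],M[:3,:3]@np.array([p[0],-p[1],-1])
def onz(s,u,v,z):
    o,d=ray(s,u,v); return o+d*(z-o[2])/d[2]
def proj(s,P):
    M=np.linalg.inv(np.array(s['cam_to_world'])); q=M[:3,:3]@np.array(P)+M[:3,3]
    x,y=q[0]/-q[2],-q[1]/-q[2]; f=1+s['k1']*(x*x+y*y); return s['fx']*x*f+s['cx'],s['fy']*y*f+s['cy']
def tri(s1,p1,s2,p2):
    o1,d1=ray(s1,*p1);o2,d2=ray(s2,*p2)
    t=np.linalg.lstsq(np.c_[d1,-d2],o2-o1,rcond=None)[0]
    a,b=o1+t[0]*d1,o2+t[1]*d2; return (a+b)/2,np.linalg.norm(a-b)
E
python3 - <<'E'
from h import *
for n in('top','side'):
    s=snap(n,n+'0.png'); print(n,np.round(s['cam_to_world'],3).tolist(),s['fx'],s['k1'])
print(robot.read_state())
E
```

```text
top [[-0.029, 0.988, -0.154, 0.322], [-1.0, -0.03, -0.0, -0.021], [-0.005, 0.154, 0.988, 1.304], [0.0, 0.0, 0.0, 1.0]] 411.8161647621686 -0.02426248997474043
side [[-0.959, 0.22, -0.177, 0.288], [-0.282, -0.71, 0.645, 0.697], [0.017, 0.669, 0.743, 0.975], [0.0, 0.0, 0.0, 1.0]] 395.47858804789723 -0.02713605352656084
{'time': 0.1, 'joints': array([-1.29006393e+00,  8.78966507e-02,  1.37210314e+00,  7.99895157e-06,
        1.68361627e+00, -1.03103823e-01]), 'qd': array([ 0.00033593, -0.00028335, -0.00106099, -0.00124473, -0.00072826,
       -0.00076401]), 'joint_efforts': array([ 2.02014169e-03, -3.53013003e+01, -3.14220107e+01, -1.97901250e-04,
        7.85016833e-03, -1.58502348e-05]), 'eef_pos': array([ 0.20584443, -0.50957926,  0.24724764]), 'ee_rot': array([-1.00806575e-03,  9.81639589e-01,  1.90742478e-01, -8.57765596e-05]), 'ft_force': array([ 0.28786305, -0.31842402, -0.07116169]), 'ft_torque': array([0.01378192, 0.00600259, 0.00316058]), 'gripper_force': 0.0, 'width': 0.9992595693406027}
```

View pics/top0.png

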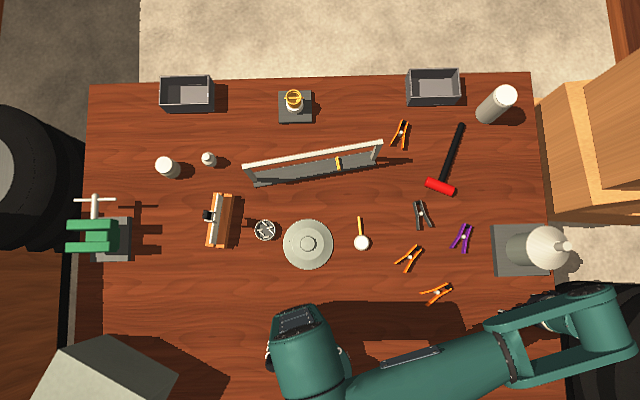

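View pics/side0.png

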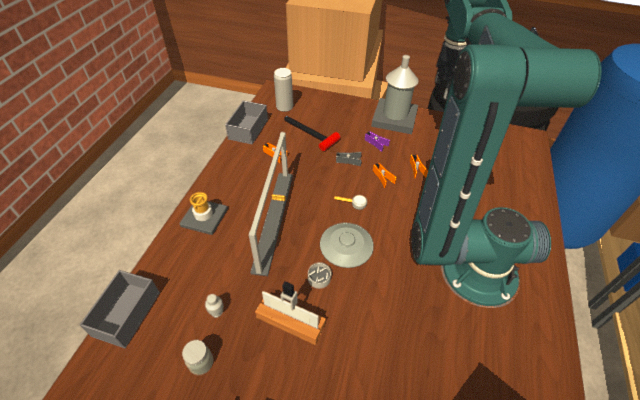

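Top view: hanger and block are at about (220,220), the bar runs (245,170)-(382,145), and the brass pointer is at (338,164). There are five clip-shaped things: orange at (400,133), (408,257) and (436,292), purple at (462,237), and dark steel at (423,214). The dark one fits the description, and I'll confirm it in a crop.

```bash
python3 - <<'E'
from h import *
t=load('top')['frame'];s=load('side')['frame']
def c(f,x,y,w,h,W,H): return cv2.resize(f[y:y+h,x:x+w],(W,H),interpolation=cv2.INTER_CUBIC)
a=np.hstack([c(t,395,190,80,60,400,300),c(t,190,180,80,60,400,300)])
b=np.hstack([c(t,235,130,160,60,400,150),c(s,245,275,100,75,200,150),c(s,320,135,66,50,200,150)])
d=c(s,240,125,160,160,150,150)
b=cv2.resize(b,(800,150))
cv2.imwrite('pics/crop1.png',np.vstack([a,b])[:,:,::-1])
E
```

```text
(no output)
```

View pics/crop1.png

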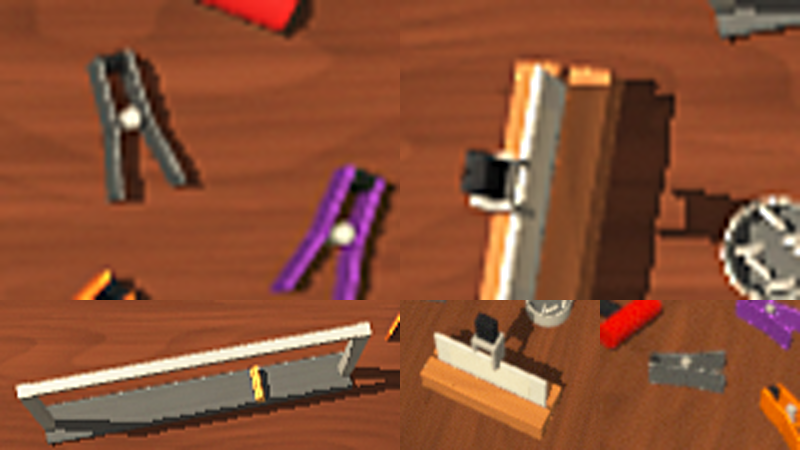

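The crop confirms the dark steel clip: pivot at top (421,213), jaws at (418,202), tails at (418,229) and (431,227). The hanger tab is at about (288..,) top (207,215). Next I'll measure the bar, pointer, block and clip.

```bash
python3 - <<'E'
from h import *
t=load('top');s=load('side');f=t['frame'].astype(int)
def big(m,x0,y0,x1,y1):
    k=np.zeros(m.shape,np.uint8);k[y0:y1,x0:x1]=m[y0:y1,x0:x1]
    n,l,st,c=cv2.connectedComponentsWithStats(k); i=1+np.argmax(st[1:,4]); return (l==i).astype(np.uint8),st[i]
def rect(m):
    c=max(cv2.findContours(m,cv2.RETR_EXTERNAL,cv2.CHAIN_APPROX_NONE)[0],key=cv2.contourArea); return cv2.minAreaRect(c)
mn,mx=f.min(2),f.max(2)
m,st=big((mn>165)&(mx-mn<45),235,130,395,195); r=rect(m); b=cv2.boxPoints(r); print('bar',r,st)
w=np.array([onz(t,*(p),0.19) for p in b]); print(np.round(w,4)); c=w.mean(0)
e=[w[i]-w[(i+1)%4] for i in(0,1)]; print([np.linalg.norm(x) for x in e]); L=max(e,key=np.linalg.norm); print('centre',c,'yaw of bar y',np.arctan2(L[1],L[0]))
# pointer
m,st=big((f[:,:,0]>150)&(f[:,:,0]-f[:,:,2]>70)&(f[:,:,1]>110),325,150,350,180)
ys,xs=np.nonzero(m);print('ptr px',xs.mean(),ys.mean(),st,onz(t,xs.mean(),ys.mean(),.024))
g=s['frame'].astype(int);m,st=big((g[:,:,0]>150)&(g[:,:,0]-g[:,:,2]>70)&(g[:,:,1]>110),262,185,295,210)
ys,xs=np.nonzero(m);print('ptr side',xs.mean(),ys.mean(),st,onz(s,xs.mean(),ys.mean(),.024))
# block: orange-ish top
for q,name in (((421,213.4),'pivot'),((418,202.4),'jaw'),((418.4,229.6),'t1'),((431,227.4),'t2')): print(name,onz(t,*q,.03 if name!='x' else 0))
# hanger card top line (z .096) in top and tab
print('card ends',onz(t,190+137/5+1,180+66/5,.096),onz(t,190+103/5,180+300/5,.096))
print('side card ends',onz(s,245+40/2,275+38/2,.096),onz(s,245+148/2,275+82/2,.096))
print('tab',tri(t,(190+88/5,180+172/5),s,(245+85/2,275+28/2)))
E
```

```text
bar ((311.98468017578125, 153.91383361816406), (4.288318634033203, 142.73968505859375), 79.91940307617188) [242 140 141  29 522]
[[ 0.6038  0.1904  0.19  ]
 [ 0.6637 -0.2039  0.19  ]
 [ 0.6514 -0.2054  0.19  ]
 [ 0.5917  0.1883  0.19  ]]
[np.float64(0.3988292794402575), np.float64(0.012389826913853968)]
centre [ 0.62763112 -0.00767074  0.19      ] yaw of bar y 1.7216330355420255
ptr px 337.04545454545456 162.22727272727272 [335 156   5  14  44] [ 0.64305457 -0.08398804  0.024     ]
ptr side 277.8333333333333 197.1153846153846 [271 194  14   7  78] [ 0.6399084  -0.08063391  0.024     ]
pivot [ 0.47003447 -0.33938344  0.03      ]
jaw [ 0.50493922 -0.33231787  0.03      ]
t1 [ 0.41980209 -0.32792839  0.03      ]
t2 [ 0.42542707 -0.36751757  0.03      ]
card ends [0.54105604 0.27685953 0.096     ] [0.40229189 0.29874722 0.096     ]
side card ends [0.53269169 0.28468725 0.096     ] [0.39053925 0.30096685 0.096     ]
tab (array([0.46952198, 0.28994252, 0.1638615 ]), np.float64(5.378369369252899e-05))
```

```bash
cat >> h.py <<'E'
from scipy.spatial.transform import Rotation as R
def rot(yaw): # tool down, tool x at yaw
    x=np.array([np.cos(yaw),np.sin(yaw),0]);z=np.array([0,0,-1.]);return np.c_[x,np.cross(z,x),z]
def state():
    s=robot.read_state();q=s['ee_rot'];return s,np.array(s['eef_pos']),R.from_quat([q[1],q[2],q[3],q[0]]).as_matrix()
def plan(pos,yaw,base=None):
    s,p,M=state()
    if base: p=np.array(base[0]);M=rot(base[1])
    print('offset cm',np.round(M.T@(np.array(pos)-p)*100,2),'angular',np.round(R.from_matrix(M.T@rot(yaw)).as_rotvec(),3))
def st():
    s,p,M=state();print('t',round(s['time'],2),'p',p.round(4),'yaw',round(np.arctan2(M[1,0],M[0,0]),4),'zax',M[:,2].round(3),'w',round(s['width'],3),'gf',round(s['gripper_force'],1),'ft',s['ft_force'].round(1),'j',s['joints'].round(2))
E
python3 - <<'E'
from h import *
plan([.45,.27,.33],2.99)
s=snap('wrist'); print(np.round(s['cam_to_world'],3).tolist())
E
```

```text
offset cm [ 51.83 -63.16  -8.14] angular [-0.    -0.003 -2.606]
[[0.375, 0.894, 0.245, 0.268], [-0.927, 0.361, 0.098, -0.485], [-0.001, -0.264, 0.964, 0.373], [0.0, 0.0, 0.0, 1.0]]
```

The manual's scale: shifts go in shares of 80 cm and turns go in shares of 4 rad. Converting my numbers, -63.2 cm / 80 = -0.79, 51.8 cm / 80 = 0.6475, -2.606 rad / 4 = -0.6515.

Emit:
carry_out(
  steps=[
    {"fingers": 1,"offset": [0.1625,-0.1975,-0.025],"angular": [0,0,-0.1625]},
    {"fingers": 1,"offset": [0.6475,-0.79,-0.1013],"angular": [0,0,-0.6515]},
    {"fingers": 1,"offset": [0.6475,-0.79,-0.1013],"angular": [0,0,-0.6515]},
    {"fingers": 1,"offset": [0.6475,-0.79,-0.1013],"angular": [0,0,-0.6515]},
    {"fingers": 1,"offset": [0.6475,-0.79,-0.1013],"angular": [0,0,-0.6515]},
    {"fingers": 1,"offset": [0.6475,-0.79,-0.1013],"angular": [0,0,-0.6515]},
    {"fingers": 1,"offset": [0.6475,-0.79,-0.1013],"angular": [0,0,-0.6515]},
    {"fingers": 1,"offset": [0.6475,-0.79,-0.1013],"angular": [0,0,-0.6515]},
    {"fingers": 1,"offset": [0.6475,-0.79,-0.1013],"angular": [0,0,-0.6515]},
    {"fingers": 1,"offset": [0.6475,-0.79,-0.1013],"angular": [0,0,-0.6515]},
  ],
)

```text
time: 0.98
eef_pos: [0.3294, -0.1123, 0.2895]
ee_rot: [0.0, 0.683, 0.731, 0.0]
ft_force: [0.6, 0.3, 0.5]
width: 1.001
gripper_force: 0.0
```

```bash
python3 - <<'E'
from h import *
st();plan([.45,.27,.33],2.99)
E
```

```text
t 0.98 p [ 0.3294 -0.1123  0.2895] yaw 1.6391 zax [ 0.001 -0.    -1.   ] w 1.001 gf 0.0 ft [0.6 0.3 0.5] j [-0.49 -0.38  1.7   0.    1.82 -0.56]
offset cm [37.31 14.64 -4.05] angular [ 0.000e+00  1.000e-03 -1.351e+00]
```

In the tool's units: 37.3 cm / 80 = 0.4663, 14.6 cm / 80 = 0.1825, -1.35 rad / 4 = -0.3375.

Emit:
carry_out(
  steps=[
    {"fingers": 1,"offset": [0.4663,0.1825,-0.05],"angular": [0,0,-0.3375]},
    {"fingers": 1,"offset": [0.4663,0.1825,-0.05],"angular": [0,0,-0.3375]},
    {"fingers": 1,"offset": [0.4663,0.1825,-0.05],"angular": [0,0,-0.3375]},
    {"fingers": 1,"offset": [0.4663,0.1825,-0.05],"angular": [0,0,-0.3375]},
    {"fingers": 1,"offset": [0.4663,0.1825,-0.05],"angular": [0,0,-0.3375]},
    {"fingers": 1,"offset": [0.4663,0.1825,-0.05],"angular": [0,0,-0.3375]},
    {"fingers": 1,"offset": [0.4663,0.1825,-0.05],"angular": [0,0,-0.3375]},
    {"fingers": 1,"offset": [0.4663,0.1825,-0.05],"angular": [0,0,-0.3375]},
    {"fingers": 1,"offset": [0.4663,0.1825,-0.05],"angular": [0,0,-0.3375]},
    {"fingers": 1,"offset": [0.4663,0.1825,-0.05],"angular": [0,0,-0.3375]},
  ],
)

```text
time: 1.82
eef_pos: [0.452, 0.2707, 0.3287]
ee_rot: [-0.0, 0.124, 0.992, 0.0]
ft_force: [-0.3, -0.9, -0.2]
width: 1.0
gripper_force: 0.0
```

```bash
python3 - <<'E'
from h import *
st();s=snap('wrist','w1.png')
E
```

```text
t 1.82 p [0.452  0.2707 0.3287] yaw 2.8928 zax [-0.001  0.001 -1.   ] w 1.0 gf 0.0 ft [-0.3 -0.9 -0.2] j [ 0.43  0.03  1.27  0.    1.84 -0.89]
```

View pics/w1.png

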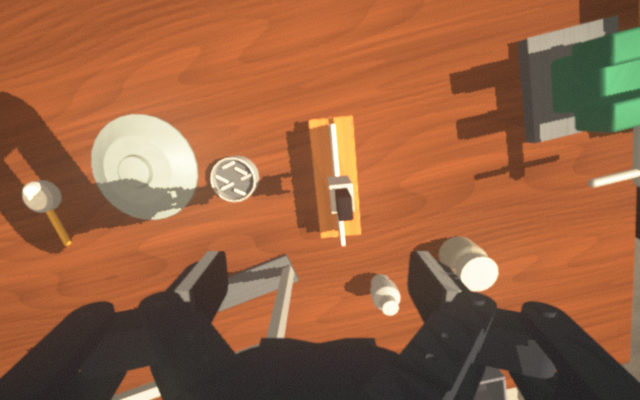

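Wrist view: block at (337,178), tab at (344,205), card line from (334,125) to (343,243). I'll zoom in on the hook to see which side is open.

```bash
python3 - <<'E'
from h import *
w=load('wrist')['frame'];s=load('side')['frame']
a=cv2.resize(w[105:255,295:385],(360,600),interpolation=cv2.INTER_CUBIC)
b=cv2.resize(s[270:345,250:330],(440,412),interpolation=cv2.INTER_CUBIC)
b=np.vstack([b,np.zeros((188,440,3),np.uint8)])
cv2.imwrite('pics/crop2.png',np.hstack([a,b])[:,:,::-1])
E
```

```text
(no output)
```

View pics/crop2.png

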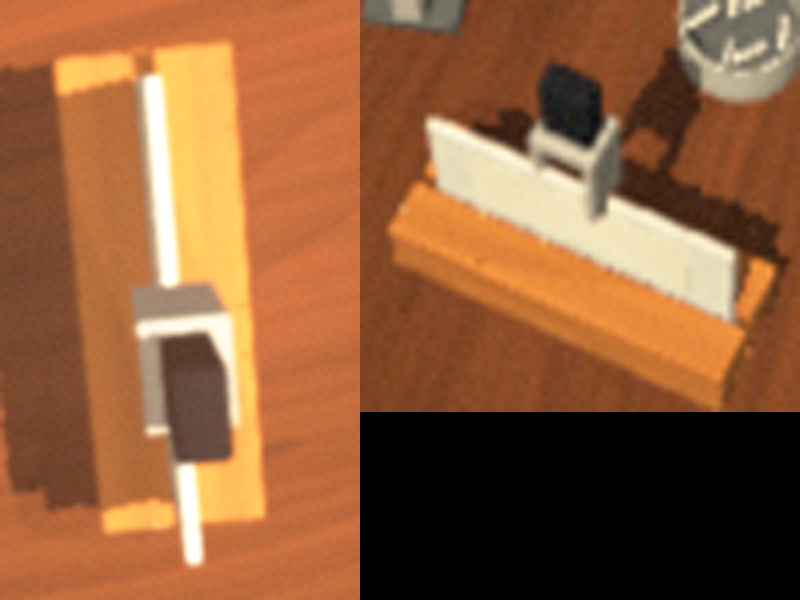

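```bash
python3 - <<'E'
from h import *
t=load('top');s=load('side');w=load('wrist')
# card line in wrist view (top edge z=.096): bright narrow line crop pts /4
a=onz(w,295+150/4,105+75/4,.096);b=onz(w,295+194/4,105+565/4,.096)
print('card ends wrist',a,b,np.linalg.norm(a-b),(a+b)/2,np.arctan2(*(b-a)[1::-1]))
c=(a+b)/2;yaw=np.arctan2(*(b-a)[1::-1])
for nm,y in(('A +x away',yaw),('B +x to robot',yaw+np.pi)):
    M=np.c_[[np.cos(y),np.sin(y),0],[-np.sin(y),np.cos(y),0],[0,0,1]];o=np.array([c[0],c[1],.006])
    for v,x0,y0,k,kk,n in((w,295,105,4,4,'w'),(s,250,270,5.5,5.5,'s')):
        for part,x,z in(('neckbot',-12.5,90),('tipbot',12.5,116),('tabtop',0,182),('arch top -x',-15,142),('arch top +x',15,142)):
            print(nm,n,part,[tuple(np.round([(q[0]-x0)*k+(360 if n=='s' else 0),(q[1]-y0)*kk]).astype(int)) for q in[proj(v,o+M@(np.array([x,yy,z])/1000)) for yy in(-12,12)]])
E
```

```text
card ends wrist [0.39384499 0.30288301 0.096     ] [0.54418427 0.28121138 0.096     ] 0.15189324866361245 [0.46901463 0.2920472  0.096     ] -0.14316522301360768
A +x away w neckbot [(np.int64(130), np.int64(297)), (np.int64(210), np.int64(288))]
A +x away w tipbot [(np.int64(141), np.int64(399)), (np.int64(225), np.int64(391))]
A +x away w tabtop [(np.int64(147), np.int64(423)), (np.int64(252), np.int64(413))]
A +x away w arch top -x [(np.int64(135), np.int64(324)), (np.int64(228), np.int64(314))]
A +x away w arch top +x [(np.int64(146), np.int64(434)), (np.int64(236), np.int64(425))]
A +x away s neckbot [(np.int64(611), np.int64(174)), (np.int64(586), np.int64(220))]
A +x away s tipbot [(np.int64(557), np.int64(123)), (np.int64(531), np.int64(169))]
A +x away s tabtop [(np.int64(577), np.int64(56)), (np.int64(549), np.int64(104))]
A +x away s arch top -x [(np.int64(612), np.int64(118)), (np.int64(586), np.int64(166))]
A +x away s arch top +x [(np.int64(549), np.int64(91)), (np.int64(522), np.int64(138))]
B +x to robot w neckbot [(np.int64(216), np.int64(369)), (np.int64(138), np.int64(377))]
B +x to robot w tipbot [(np.int64(218), np.int64(305)), (np.int64(133), np.int64(314))]
B +x to robot w tabtop [(np.int64(252), np.int64(413)), (np.int64(147), np.int64(423))]
B +x to robot w arch top -x [(np.int64(236), np.int64(425)), (np.int64(146), np.int64(434))]
B +x to robot w arch top +x [(np.int64(228), np.int64(314)), (np.int64(135), np.int64(324))]
B +x to robot s neckbot [(np.int64(534), np.int64(197)), (np.int64(560), np.int64(151))]
B +x to robot s tipbot [(np.int64(583), np.int64(192)), (np.int64(609), np.int64(145))]
B +x to robot s tabtop [(np.int64(549), np.int64(104)), (np.int64(577), np.int64(56))]
B +x to robot s arch top -x [(np.int64(522), np.int64(138)), (np.int64(549), np.int64(91))]
B +x to robot s arch top +x [(np.int64(586), np.int64(166)), (np.int64(612), np.int64(118))]
```

In the wrist and side views the long leg (neck) is on the robot side, so hypothesis A holds and the hanger's +x points away from the robot. The card measures 152 mm against the stated 150 mm. Next is the grasp.

```bash
python3 - <<'E'
from h import *
st();plan([.4695,.2913,.24],2.9956);plan([.4695,.2913,.172],2.9956)
E
```

```text
t 1.87 p [0.4529 0.2738 0.328 ] yaw 2.9001 zax [-0.001  0.004 -1.   ] w 0.996 gf 0.0 ft [ 1.1  1.7 -0.2] j [ 0.43  0.04  1.27  0.    1.84 -0.89]
offset cm [-1.21  2.06  8.8 ] angular [ 0.003 -0.002 -0.095]
offset cm [-1.22  2.04 15.6 ] angular [ 0.003 -0.002 -0.095]
```

In the tool's units: 8 cm / 80 = 0.1, 5 cm / 80 = 0.0625, -0.095 rad / 4 = -0.0238.

Emit:
carry_out(
  steps=[
    {"fingers": 1,"offset": [-0.015,0.0256,0.025],"angular": [0,0,-0.0238]},
    {"fingers": 1,"offset": [-0.015,0.0256,0.0625],"angular": [0,0,-0.0238]},
    {"fingers": 1,"offset": [-0.015,0.0256,0.1],"angular": [0,0,-0.0238]},
    {"fingers": 1,"offset": [-0.015,0.0256,0.1],"angular": [0,0,-0.0238]},
    {"fingers": 1,"offset": [-0.015,0.0256,0.1],"angular": [0,0,-0.0238]},
  ],
  force=40,
)

```text
time: 2.28
eef_pos: [0.4675, 0.2833, 0.2469]
ee_rot: [-0.003, 0.082, 0.997, -0.002]
ft_force: [1.4, -0.3, 1.3]
width: 0.998
gripper_force: 0.0
```

```bash
python3 - <<'E'
from h import *
st();plan([.4695,.2913,.172],2.9956)
w=snap('wrist','w2.png')
for z,nm in((.188,'tabtop'),):
    f=w['frame'].astype(int)
    M=np.linalg.inv
print('proj tab top centre',proj(w,[.4695,.2913,.188]),'corners',[np.round(proj(w,[.4695+a,.2913+b,.188])) for a in(-.012,.012) for b in(-.007,.007)])
E
```

```text
t 2.28 p [0.4675 0.2833 0.2469] yaw 2.9783 zax [-0.005 -0.003 -1.   ] w 0.998 gf 0.0 ft [ 1.4 -0.3  1.3] j [ 0.44  0.08  1.38 -0.    1.69 -0.97]
offset cm [-0.1   0.85  7.49] angular [-0.004 -0.005 -0.017]
proj tab top centre (np.float64(331.03469571996925), np.float64(229.27021013106463)) corners [array([317., 213.]), array([339., 210.]), array([323., 248.]), array([344., 245.])]
```

View pics/w2.png

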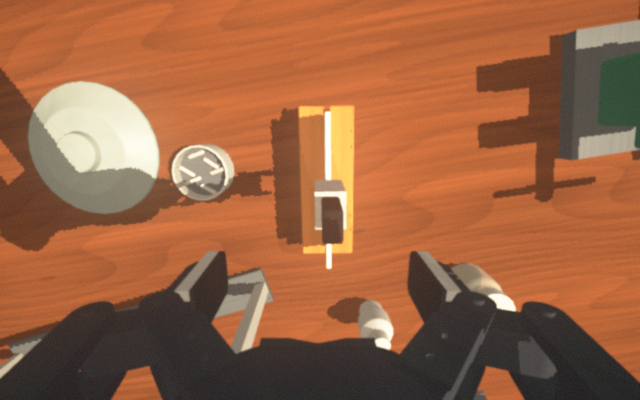

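In the tool's units: 4 cm / 80 = 0.05, 3 cm / 80 = 0.0375, -0.015 rad / 4 = -0.0038.

Emit:
carry_out(
  steps=[
    {"fingers": 1,"offset": [-0.0013,0.0075,0.0375],"angular": [0,0,-0.0038]},
    {"fingers": 1,"offset": [-0.0013,0.0075,0.05],"angular": [0,0,-0.0038]},
    {"fingers": 1,"offset": [-0.0013,0.0075,0.05],"angular": [0,0,-0.0038]},
    {"fingers": 1,"offset": [-0.0013,0.0075,0.05],"angular": [0,0,-0.0038]},
  ],
)

```text
time: 2.67
eef_pos: [0.4709, 0.2896, 0.2106]
ee_rot: [0.0, 0.074, 0.997, 0.0]
ft_force: [-0.1, 0.6, 1.2]
width: 0.998
gripper_force: 0.0
```

```bash
python3 - <<'E'
from h import *
st();plan([.4695,.2913,.172],2.9956)
w=snap('wrist');f=w['frame']
a=cv2.resize(f[130:330,240:420],(540,600),interpolation=cv2.INTER_CUBIC);cv2.imwrite('pics/w3.png',a[:,:,::-1])
print('corners in crop',[np.round((np.array(proj(w,[.4695+a,.2913+b,.188]))-[240,130])*3) for a in(-.012,.012) for b in(-.007,.007)])
st()
E
```

```text
t 2.67 p [0.4709 0.2896 0.2106] yaw 2.9932 zax [ 0.001  0.    -1.   ] w 0.998 gf 0.0 ft [-0.1  0.6  1.2] j [ 0.45  0.1   1.43 -0.    1.61 -0.97]
offset cm [0.17 0.15 3.86] angular [ 0.     0.001 -0.002]
corners in crop [array([192., 296.]), array([272., 285.]), array([214., 420.]), array([291., 410.])]
t 2.72 p [0.4713 0.2898 0.2114] yaw 2.9933 zax [ 0.002  0.001 -1.   ] w 0.997 gf 0.0 ft [ 0.7  0.9 -0.2] j [ 0.45  0.1   1.43 -0.    1.61 -0.97]
```

View pics/w3.png

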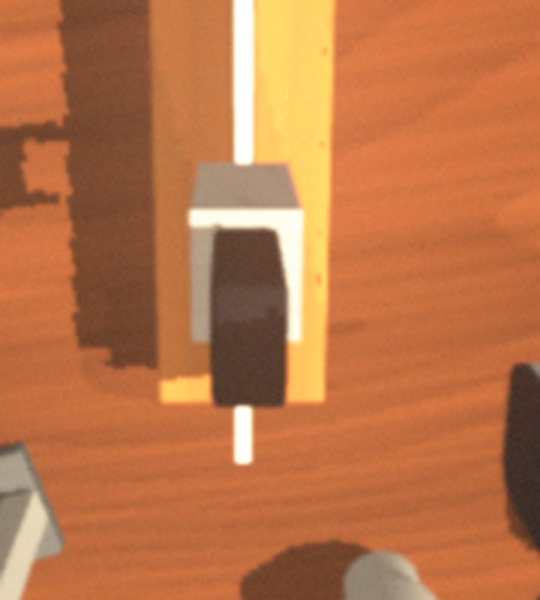

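Crop: the tab's top face is at x 212-286 and y 295-405, within 2 mm of the prediction, and the card line is vertical, so the yaw matches. I'll go down and grip.

In the tool's units: 3.8 cm / 80 = 0.0475, 2.5 cm / 80 = 0.0313.

Emit:
carry_out(
  steps=[
    {"fingers": 1,"offset": [0.0038,0.0025,0.0125],"angular": [0,0,0]},
    {"fingers": 1,"offset": [0.0038,0.0025,0.0313],"angular": [0,0,0]},
    {"fingers": 1,"offset": [0.0038,0.0025,0.0475],"angular": [0,0,0]},
    {"fingers": 1,"offset": [0.0038,0.0025,0.0475],"angular": [0,0,0]},
    {"fingers": -1,"offset": [0.0038,0.0025,0.0475],"angular": [0,0,0]},
    {"fingers": -1,"offset": [0.0038,0.0025,0.0475],"angular": [0,0,0]},
    {"fingers": -1,"offset": [0.0038,0.0025,0.0475],"angular": [0,0,0]},
    {"fingers": -1,"offset": [0.0038,0.0025,0.0475],"angular": [0,0,0]},
    {"fingers": -1,"offset": [0.0038,0.0025,0.0475],"angular": [0,0,0]},
    {"fingers": -1,"offset": [0.0038,0.0025,0.0475],"angular": [0,0,0]},
  ],
  force=40,
)

```text
time: 3.55
eef_pos: [0.4683, 0.2923, 0.1721]
ee_rot: [0.001, 0.074, 0.997, 0.0]
ft_force: [-1.1, 1.5, -0.1]
width: 0.159
gripper_force: 39.0
```

Emit:
carry_out(
  steps=[
    {"fingers": -1,"offset": [0,0,0],"angular": [0,0,0]},
    {"fingers": -1,"offset": [0,0,0],"angular": [0,0,0]},
    {"fingers": -1,"offset": [0,0,0],"angular": [0,0,0]},
  ],
)

```text
time: 3.8
eef_pos: [0.4684, 0.2923, 0.1721]
ee_rot: [0.001, 0.074, 0.997, 0.0]
ft_force: [1.0, -0.5, 2.7]
width: 0.155
gripper_force: 39.7
```

```bash
python3 - <<'E'
from h import *
st()
E
```

```text
t 3.8 p [0.4684 0.2923 0.1721] yaw 2.9937 zax [ 0.001  0.001 -1.   ] w 0.155 gf 39.7 ft [ 1.  -0.5  2.7] j [ 0.46  0.12  1.49 -0.    1.53 -0.97]
```

In the tool's units: -7.5 cm / 80 = -0.0938, -6 cm / 80 = -0.075.

Emit:
carry_out(
  steps=[
    {"fingers": -1,"offset": [0,0,-0.0188],"angular": [0,0,0]},
    {"fingers": -1,"offset": [0,0,-0.0438],"angular": [0,0,0]},
    {"fingers": -1,"offset": [0,0,-0.075],"angular": [0,0,0]},
    {"fingers": -1,"offset": [0,0,-0.0938],"angular": [0,0,0]},
    {"fingers": -1,"offset": [0,0,-0.0938],"angular": [0,0,0]},
    {"fingers": -1,"offset": [0,0,-0.0938],"angular": [0,0,0]},
  ],
  force=60,
)

```text
time: 4.3
eef_pos: [0.4679, 0.2921, 0.246]
ee_rot: [-0.0, 0.074, 0.997, -0.0]
ft_force: [-1.0, 0.9, -3.1]
width: 0.155
gripper_force: 59.1
```

```bash
python3 - <<'E'
from h import *
st();plan([.46,-.003,.247],3.2923)
E
```

```text
t 4.3 p [0.4679 0.2921 0.246 ] yaw 2.9938 zax [-0. -0. -1.] w 0.155 gf 59.1 ft [-1.   0.9 -3.1] j [ 0.46  0.09  1.37 -0.    1.68 -0.97]
offset cm [ -3.56 -29.31  -0.1 ] angular [-0.    -0.    -0.298]
```

In the tool's units: -29.3 cm / 80 = -0.3663, -27.5 cm / 80 = -0.3438, -0.298 rad / 4 = -0.0745.

Emit:
carry_out(
  steps=[
    {"fingers": -1,"offset": [-0.0025,-0.0188,0],"angular": [0,0,-0.0038]},
    {"fingers": -1,"offset": [-0.0075,-0.0563,0],"angular": [0,0,-0.0113]},
    {"fingers": -1,"offset": [-0.0125,-0.1063,0],"angular": [0,0,-0.0213]},
    {"fingers": -1,"offset": [-0.0188,-0.1563,0],"angular": [0,0,-0.0313]},
    {"fingers": -1,"offset": [-0.025,-0.2063,0],"angular": [0,0,-0.0413]},
    {"fingers": -1,"offset": [-0.0313,-0.2563,0],"angular": [0,0,-0.0525]},
    {"fingers": -1,"offset": [-0.0375,-0.3063,0],"angular": [0,0,-0.0625]},
    {"fingers": -1,"offset": [-0.0425,-0.3438,0],"angular": [0,0,-0.07]},
    {"fingers": -1,"offset": [-0.045,-0.3663,-0.0013],"angular": [0,0,-0.0745]},
    {"fingers": -1,"offset": [-0.045,-0.3663,-0.0013],"angular": [0,0,-0.0745]},
  ],
)

```text
time: 5.13
eef_pos: [0.4591, -0.0064, 0.2445]
ee_rot: [-0.003, -0.072, 0.997, -0.001]
ft_force: [0.0, 1.0, -3.1]
width: 0.152
gripper_force: 59.4
```

Emit:
carry_out(
  steps=[
    {"fingers": -1,"offset": [0,0,0],"angular": [0,0,0]},
    {"fingers": -1,"offset": [0,0,0],"angular": [0,0,0]},
  ],
)

```text
time: 5.3
eef_pos: [0.4597, -0.0023, 0.2455]
ee_rot: [-0.002, -0.075, 0.997, 0.001]
ft_force: [-0.1, -0.1, -2.9]
width: 0.157
gripper_force: 59.4
```

```bash
python3 - <<'E'
from h import *
st();w=snap('wrist');snap('top');s=snap('side')
a=np.hstack([w['frame'][:, :],])
b=cv2.resize(s['frame'][120:320,230:430],(400,400),interpolation=cv2.INTER_CUBIC)
a=cv2.resize(w['frame'],(400,250))
c=np.zeros((400,400,3),np.uint8);c[:250]=a
t=load('top')['frame'];c[250:]=cv2.resize(t[130:205,220:420],(400,150))
cv2.imwrite('pics/m4.png',np.hstack([b,c])[:,:,::-1])
E
```

```text
t 5.3 p [ 0.4597 -0.0023  0.2455] yaw -2.9915 zax [-0.003  0.001 -1.   ] w 0.157 gf 59.4 ft [-0.1 -0.1 -2.9] j [-0.13 -0.11  1.57  0.    1.68 -1.85]
```

View pics/m4.png

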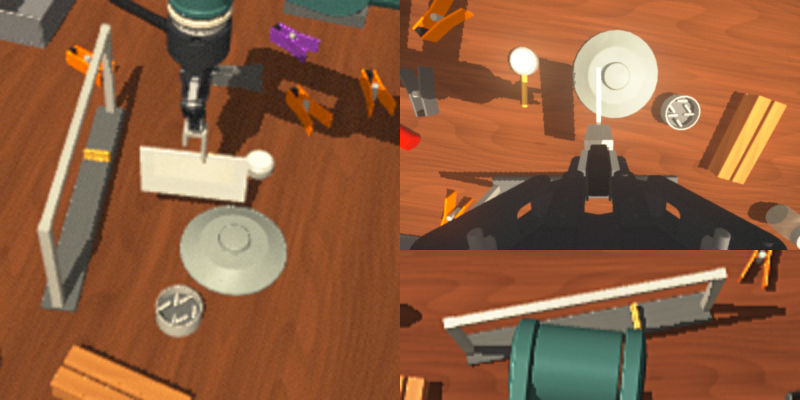

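```bash
python3 - <<'E'
from h import *
s=load('side');t=load('top')
c=np.array([.6276,-.0077,0]);X=np.array([np.cos(.1508),np.sin(.1508),0]);Y=np.array([-X[1],X[0],0]);Z=np.array([0,0,1])
g=lambda P:np.round((np.array(proj(s,P))-[230,120])*2,1)
for y in(.2,-.2):
  print('bar end',y,[g(c+X*x+Y*y+Z*z) for x in(-.006,.006) for z in(.19,.178)])
print('pointer top side',g(c-Y*.077+Z*.028),np.round((np.array(proj(t,c-Y*.077+Z*.028))-[220,130])*2,1))
p=np.array([.4597,-.0023,.0794]);print('card',[g(p+X*x+Z*z) for x in(.075,-.075) for z in(0,.09)])
E
```

```text
bar end 0.2 [array([ 47.1, 230.1]), array([ 48.2, 235.9]), array([ 37.6, 228.9]), array([ 38.7, 234.7])]
bar end -0.2 [array([110.2,  24.1]), array([110.6,  30.1]), array([102.7,  23.3]), array([103.1,  29.3])]
pointer top side [ 96.6 151.3] [234.2  66.2]
card [array([140.2, 188.9]), array([138.9, 147.4]), array([242.8, 200.8]), array([247.8, 159.6])]
```

In the tool's units: -16.5 cm / 80 = -0.2063, -15 cm / 80 = -0.1875.

Emit:
carry_out(
  steps=[
    {"fingers": -1,"offset": [-0.0125,0,0],"angular": [0,0,0]},
    {"fingers": -1,"offset": [-0.0375,0,0],"angular": [0,0,0]},
    {"fingers": -1,"offset": [-0.0688,0,0],"angular": [0,0,0]},
    {"fingers": -1,"offset": [-0.1,0,0],"angular": [0,0,0]},
    {"fingers": -1,"offset": [-0.1313,0,0],"angular": [0,0,0]},
    {"fingers": -1,"offset": [-0.1625,0,0],"angular": [0,0,0]},
    {"fingers": -1,"offset": [-0.1875,0,0],"angular": [0,0,0]},
    {"fingers": -1,"offset": [-0.2063,0,0],"angular": [0,0,0]},
    {"fingers": -1,"offset": [-0.2063,0,0],"angular": [0,0,0]},
    {"fingers": -1,"offset": [-0.2063,0,0],"angular": [0,0,0]},
  ],
)

```text
time: 6.28
eef_pos: [0.6242, 0.0227, 0.2461]
ee_rot: [-0.001, -0.076, 0.997, 0.0]
ft_force: [-0.6, 0.6, -2.1]
width: 0.157
gripper_force: 59.4
```

```bash
python3 - <<'E'
from h import *
st();plan([.6231,.022,.2455],-2.9909)
s=snap('side');b=cv2.resize(s['frame'][150:250,230:330],(600,600),interpolation=cv2.INTER_CUBIC);cv2.imwrite('pics/m5.png',b[:,:,::-1])
E
```

```text
t 6.28 p [0.6242 0.0227 0.2461] yaw -2.9899 zax [-0.002  0.    -1.   ] w 0.157 gf 59.4 ft [-0.6  0.6 -2.1] j [-0.05  0.26  1.18 -0.    1.71 -1.78]
offset cm [ 0.12 -0.05  0.06] angular [ 0.    -0.002  0.001]
```

View pics/m5.png

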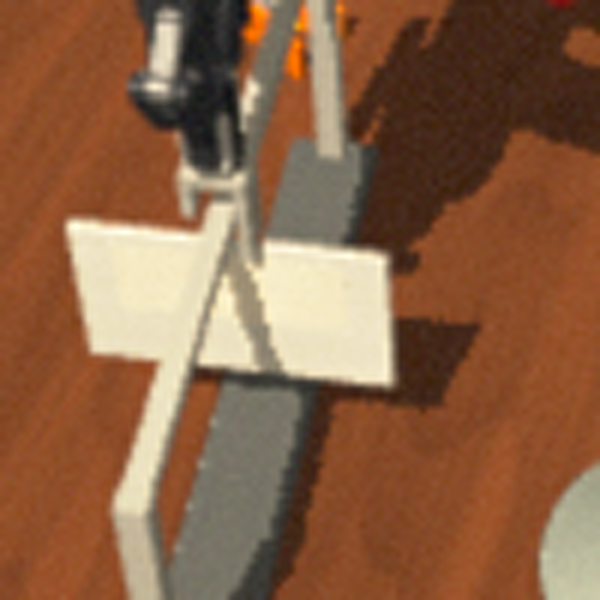

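Side crop: the bar (205-240 px) lies between the tip at 188 and the neck at 250, slightly nearer the neck. I'll lower it with +1 mm in tool x.

In the tool's units: 2.5 cm / 80 = 0.0313, 2.3 cm / 80 = 0.0288.

Emit:
carry_out(
  steps=[
    {"fingers": -1,"offset": [0.0013,0,0.0063],"angular": [0,0,0]},
    {"fingers": -1,"offset": [0.0013,0,0.015],"angular": [0,0,0]},
    {"fingers": -1,"offset": [0.0013,0,0.0238],"angular": [0,0,0]},
    {"fingers": -1,"offset": [0.0013,0,0.0288],"angular": [0,0,0]},
    {"fingers": -1,"offset": [0.0013,0,0.0313],"angular": [0,0,0]},
    {"fingers": -1,"offset": [0.0013,0,0.0313],"angular": [0,0,0]},
    {"fingers": -1,"offset": [0.0013,0,0.0313],"angular": [0,0,0]},
  ],
)

```text
time: 6.92
eef_pos: [0.6224, 0.0215, 0.2223]
ee_rot: [-0.0, -0.075, 0.997, -0.0]
ft_force: [0.3, 0.2, -2.6]
width: 0.155
gripper_force: 59.5
```

In the tool's units: -10.6 cm / 80 = -0.1325, -9.8 cm / 80 = -0.1225.

Emit:
carry_out(
  steps=[
    {"fingers": -1,"offset": [0,0,0.0013],"angular": [0,0,0]},
    {"fingers": -1,"offset": [0,-0.0125,0.0013],"angular": [0,0,0]},
    {"fingers": -1,"offset": [0,-0.0313,0.0013],"angular": [0,0,0]},
    {"fingers": -1,"offset": [0,-0.05,0.0013],"angular": [0,0,0]},
    {"fingers": -1,"offset": [0,-0.0688,0.0013],"angular": [0,0,0]},
    {"fingers": -1,"offset": [0,-0.0875,0.0013],"angular": [0,0,0]},
    {"fingers": -1,"offset": [0,-0.1063,0.0013],"angular": [0,0,0]},
    {"fingers": -1,"offset": [0,-0.1225,0.0013],"angular": [0,0,0]},
    {"fingers": -1,"offset": [0,-0.1325,0.0013],"angular": [0,0,0]},
    {"fingers": -1,"offset": [0,-0.1325,0.0013],"angular": [0,0,0]},
  ],
)

```text
time: 7.75
eef_pos: [0.6386, -0.0858, 0.2211]
ee_rot: [-0.0, -0.074, 0.997, -0.0]
ft_force: [-0.4, -0.1, -3.3]
width: 0.154
gripper_force: 59.5
```

In the tool's units: 0.15 cm / 80 = 0.0019.

Emit:
carry_out(
  steps=[
    {"fingers": -1,"offset": [0,0,0.0019],"angular": [0,0,0]},
    {"fingers": -1,"offset": [0,0,0.0019],"angular": [0,0,0]},
  ],
)

```text
time: 7.92
eef_pos: [0.6385, -0.0828, 0.2201]
ee_rot: [0.0, -0.075, 0.997, 0.0]
ft_force: [-0.2, -0.4, -1.9]
width: 0.155
gripper_force: 59.5
```

```bash
python3 - <<'E'
from h import *
st();s=snap('side');t=snap('top');w=snap('wrist')
g=s['frame'].astype(int);m=((g[:,:,0]>150)&(g[:,:,0]-g[:,:,2]>70)&(g[:,:,1]>110));m[:,:255]=0;m[:,300:]=0;m[:180]=0;m[215:]=0
ys,xs=np.nonzero(m);print('ptr side visible',len(xs),xs.mean() if len(xs) else 0)
b=cv2.resize(s['frame'][140:220,230:330],(750,600),interpolation=cv2.INTER_CUBIC);cv2.imwrite('pics/m6.png',b[:,:,::-1])
E
```

```text
t 7.92 p [ 0.6385 -0.0828  0.2201] yaw -2.991 zax [ 0.001  0.    -1.   ] w 0.155 gf 59.5 ft [-0.2 -0.4 -1.9] j [-0.22  0.3   1.17  0.    1.66 -1.94]
ptr side visible 95 274.5684210526316
```

In the tool's units: -9 cm / 80 = -0.1125, -7 cm / 80 = -0.0875.

Emit:
carry_out(
  steps=[
    {"fingers": 0,"offset": [0,0,0],"angular": [0,0,0]},
    {"fingers": 0,"offset": [0,0,0],"angular": [0,0,0]},
    {"fingers": 0,"offset": [0,0,0],"angular": [0,0,0]},
    {"fingers": 0,"offset": [0,0,0],"angular": [0,0,0]},
    {"fingers": 0,"offset": [0,0,0],"angular": [0,0,0]},
    {"fingers": 0,"offset": [0,0,-0.0188],"angular": [0,0,0]},
    {"fingers": 0,"offset": [0,0,-0.05],"angular": [0,0,0]},
    {"fingers": 0,"offset": [0,0,-0.0875],"angular": [0,0,0]},
    {"fingers": 0,"offset": [0,0,-0.1125],"angular": [0,0,0]},
    {"fingers": 0,"offset": [0,0,-0.1125],"angular": [0,0,0]},
  ],
  force=30,
)

```text
time: 8.9
eef_pos: [0.6399, -0.0835, 0.3169]
ee_rot: [0.005, -0.075, 0.997, -0.002]
ft_force: [-0.2, -0.1, 1.0]
width: 0.5
gripper_force: 0.0
```

```bash
python3 - <<'E'
from h import *
st();w=snap('wrist','w7.png');s=snap('side','s7.png');snap('top','t7.png')
f=w['frame'].astype(int);mx=f.max(2);H=np.array([.6385,-.0828,.054])
# tab: dark near predicted
tc=np.array(proj(w,H+[0,0,.182]));print('pred tab top',tc)
# card bright pixels in wrist & side
X=np.array([np.cos(.1508),np.sin(.1508),0])
for n,v in(('wrist',w),('side',s)):
    print(n,'pred card top ends',[np.round(proj(v,H+X*x+[0,0,z]),1) for x in(-.075,.075) for z in(.09,0)])
    g=v['frame'].astype(int);m=((g.min(2)>165)&(g.max(2)-g.min(2)<50)).astype(np.uint8)
    k,l,stt,c=cv2.connectedComponentsWithStats(m)
    print([list(map(int,a)) for a in stt[1:] if a[4]>60])
# clip location in top: dark greyish
t=load('top');g=t['frame'].astype(int);roi=g[190:240,405:445]
m=((roi.max(2)-roi.min(2)<25)&(roi.max(2)>40)).astype(np.uint8);k,l,stt,c=cv2.connectedComponentsWithStats(m);print('clip',stt[1:],c[1:])
print('pose cam wrist',w['cam_to_world'][:3,3])
# where to look at clip
plan([.425,-.345,.26],-2.991)
E
```

```text
t 8.9 p [ 0.6399 -0.0835  0.3169] yaw -2.9914 zax [ 0.011 -0.003 -1.   ] w 0.5 gf 0.0 ft [-0.2 -0.1  1. ] j [-0.22  0.3   0.99 -0.    1.84 -1.94]
pred tab top [319.84751809 214.96857646]
wrist pred card top ends [array([319.8, 109. ]), array([319.6, 111.2]), array([319.5, 255.2]), array([319.4, 226.5])]
[[380, 0, 108, 51, 3778], [506, 7, 46, 57, 363], [317, 109, 6, 62, 264], [314, 183, 323, 34, 4390], [178, 195, 118, 15, 1389], [318, 230, 4, 26, 103], [612, 231, 17, 16, 203]]
side pred card top ends [array([300.8, 172.7]), array([301.3, 193. ]), array([251.6, 167.4]), array([254.7, 187.8])]
[[605, 0, 35, 6, 112], [250, 161, 25, 75, 453], [283, 170, 19, 23, 296], [270, 176, 11, 15, 87], [353, 196, 13, 11, 109], [192, 209, 18, 12, 84], [322, 245, 34, 22, 373], [206, 295, 13, 16, 109], [183, 341, 23, 23, 369]]
clip [[ 8 11  9 29 85]
 [14 11 13 26 72]] [[11.27058824 24.72941176]
 [19.76388889 24.26388889]]
pose cam wrist [ 0.57295668 -0.0933543   0.44231159]
offset cm [ 25.01 -22.69   4.94] angular [ 0.    -0.001 -0.   ]
```

In the tool's units: 23.6 cm / 80 = 0.295, -5.7 cm / 80 = -0.0713, 1.2 rad / 4 = 0.3.

Emit:
carry_out(
  steps=[
    {"fingers": 0,"offset": [0.0375,-0.035,0],"angular": [0,0,0.03]},
    {"fingers": 0.3,"offset": [0.075,-0.0713,0],"angular": [0,0,0.06]},
    {"fingers": 0.6,"offset": [0.1125,-0.1063,0],"angular": [0,0,0.09]},
    {"fingers": 1,"offset": [0.15,-0.1413,0],"angular": [0,0,0.12]},
    {"fingers": 1,"offset": [0.1875,-0.1775,0.0125],"angular": [0,0,0.15]},
    {"fingers": 1,"offset": [0.225,-0.2125,0.025],"angular": [0,0,0.18]},
    {"fingers": 1,"offset": [0.2625,-0.2475,0.0375],"angular": [0,0,0.21]},
    {"fingers": 1,"offset": [0.295,-0.2838,0.05],"angular": [0,0,0.24]},
    {"fingers": 1,"offset": [0.295,-0.2838,0.0625],"angular": [0,0,0.27]},
    {"fingers": 1,"offset": [0.295,-0.2838,0.0713],"angular": [0,0,0.3]},
  ],
)

```text
time: 9.88
eef_pos: [0.4363, -0.3443, 0.2489]
ee_rot: [-0.003, 0.506, 0.863, 0.001]
ft_force: [-0.0, 0.6, 0.6]
width: 0.998
gripper_force: 0.0
```

In the tool's units: 1.2 rad / 4 = 0.3.

Emit:
carry_out(
  steps=[
    {"fingers": 1,"offset": [0,0,0],"angular": [0,0,0.03]},
    {"fingers": 1,"offset": [0,0,0],"angular": [0,0,0.06]},
    {"fingers": 1,"offset": [0,0,0],"angular": [0,0,0.09]},
    {"fingers": 1,"offset": [0,0,0],"angular": [0,0,0.12]},
    {"fingers": 1,"offset": [0,0,0],"angular": [0,0,0.15]},
    {"fingers": 1,"offset": [0,0,0],"angular": [0,0,0.18]},
    {"fingers": 1,"offset": [0,0,0],"angular": [0,0,0.21]},
    {"fingers": 1,"offset": [0,0,0],"angular": [0,0,0.24]},
    {"fingers": 1,"offset": [0,0,0],"angular": [0,0,0.27]},
    {"fingers": 1,"offset": [0,0,0],"angular": [0,0,0.3]},
  ],
)

```text
time: 10.72
eef_pos: [0.4383, -0.3423, 0.2502]
ee_rot: [-0.002, 0.904, 0.429, -0.001]
ft_force: [0.0, -0.0, -0.7]
width: 1.001
gripper_force: 0.0
```

```bash
python3 - <<'E'
from h import *
st();plan([.44,-.343,.22],.18)
E
```

```text
t 10.72 p [ 0.4383 -0.3423  0.2502] yaw 0.8858 zax [-0.003  0.003 -1.   ] w 1.001 gf 0.0 ft [ 0.  -0.  -0.7] j [-0.76  0.1   1.35 -0.    1.69 -0.08]
offset cm [0.05 0.19 3.02] angular [-0.004  0.001  0.706]
```

In the tool's units: 0.7 rad / 4 = 0.175.

Emit:
carry_out(
  steps=[
    {"fingers": 1,"offset": [0,0,0],"angular": [0,0,0.03]},
    {"fingers": 1,"offset": [0,0,0],"angular": [0,0,0.06]},
    {"fingers": 1,"offset": [0,0,0],"angular": [0,0,0.09]},
    {"fingers": 1,"offset": [0,0,0],"angular": [0,0,0.12]},
    {"fingers": 1,"offset": [0,0,0],"angular": [0,0,0.15]},
    {"fingers": 1,"offset": [0,0,0],"angular": [0,0,0.175]},
    {"fingers": 1,"offset": [0,0,0],"angular": [0,0,0.175]},
    {"fingers": 1,"offset": [0,0,0],"angular": [0,0,0.175]},
  ],
)

```text
time: 11.38
eef_pos: [0.4385, -0.3425, 0.2509]
ee_rot: [-0.001, 0.995, 0.097, -0.001]
ft_force: [0.4, 0.0, 0.5]
width: 1.002
gripper_force: 0.0
```

```bash
python3 - <<'E'
from h import *
st();w=snap('wrist','w8.png');f=w['frame']
pv=np.array(proj(w,[.470,-.3394,.03]));print('pred pivot',pv)
x0,y0=int(pv[0])-100,int(pv[1])-75
x0=max(0,min(440,x0));y0=max(0,min(250,y0))
cv2.imwrite('pics/w8c.png',cv2.resize(f[y0:y0+150,x0:x0+200],(800,600),interpolation=cv2.INTER_CUBIC)[:,:,::-1]);print(x0,y0)
g=f.astype(int);roi=g[y0:y0+150,x0:x0+200]
m=(roi.min(2)>150).astype(np.uint8);k,l,s,c=cv2.connectedComponentsWithStats(m);print('white',s[1:].tolist(),(c[1:]+[x0,y0]).round(1).tolist())
E
```

```text
t 11.38 p [ 0.4385 -0.3425  0.2509] yaw 0.1944 zax [-0.002  0.002 -1.   ] w 1.002 gf 0.0 ft [0.4 0.  0.5] j [-0.76  0.1   1.35 -0.    1.69  0.61]
pred pivot [319.91053293 153.80480997]
219 78
white [[90, 38, 1, 2, 2], [95, 69, 11, 11, 87]] [[309.0, 116.5], [319.0, 151.6]]
```

View pics/w8c.png

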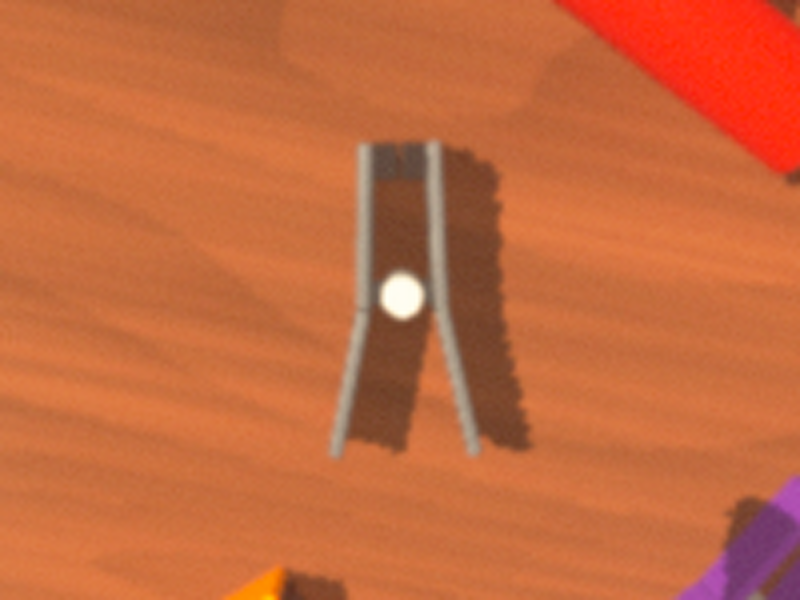

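Crop: the dark clip is shut, jaws at (400,145), pivot (402,296), tail ends (337,455) and (475,453). It is almost exactly aligned with the tool.

```bash
python3 - <<'E'
from h import *
w=load('wrist');P=lambda u,v:onz(w,219+u/4,78+v/4,.03)
pv,j,a,b=P(402,296),P(400,145),P(337,455),P(475,453);tm=(a+b)/2
print(pv,j,a,b,'jaw-pivot',np.linalg.norm(j-pv),'tails',np.linalg.norm(tm-pv),np.linalg.norm(a-b))
d=j-tm;yaw=np.arctan2(d[1],d[0]);print('yaw',yaw)
g=pv-[.0275*np.cos(yaw),.0275*np.sin(yaw),0];print('grasp',g)
plan([g[0],g[1],.10],yaw);plan([g[0],g[1],.022],yaw)
E
```

```text
[ 0.47190182 -0.33854659  0.03      ] [ 0.51213779 -0.32998654  0.03      ] [ 0.42288442 -0.32884811  0.03      ] [ 0.43130871 -0.36844696  0.03      ] jaw-pivot 0.041136453883226703 tails 0.045929727178884217 0.040485026636334534
yaw 0.21601103374181954
grasp [ 0.44504091 -0.3444408   0.03      ]
offset cm [ 0.62  0.34 15.13] angular [-0.002  0.002 -0.022]
offset cm [ 0.63  0.36 22.93] angular [-0.002  0.002 -0.022]
```

In the tool's units: 19.5 cm / 80 = 0.2438, 18 cm / 80 = 0.225, -0.022 rad / 4 = -0.0055.

Emit:
carry_out(
  steps=[
    {"fingers": 1,"offset": [0.0025,0.0013,0.0375],"angular": [0,0,-0.0025]},
    {"fingers": 1,"offset": [0.0075,0.0038,0.0875],"angular": [0,0,-0.0055]},
    {"fingers": 1,"offset": [0.0075,0.0044,0.1375],"angular": [0,0,-0.0055]},
    {"fingers": 1,"offset": [0.0075,0.0044,0.1875],"angular": [0,0,-0.0055]},
    {"fingers": 1,"offset": [0.0075,0.0044,0.225],"angular": [0,0,-0.0055]},
    {"fingers": 1,"offset": [0.0075,0.0044,0.2438],"angular": [0,0,-0.0055]},
    {"fingers": 1,"offset": [0.0075,0.0044,0.2438],"angular": [0,0,-0.0055]},
    {"fingers": 1,"offset": [0.0075,0.0044,0.2438],"angular": [0,0,-0.0055]},
  ],
)

```text
time: 12.1
eef_pos: [0.445, -0.3447, 0.0567]
ee_rot: [-0.001, 0.994, 0.107, -0.001]
ft_force: [0.3, -0.4, 1.1]
width: 1.001
gripper_force: 0.0
```

```bash
python3 - <<'E'
from h import *
st();plan([.445,-.3444,.021],.216)
E
```

```text
t 12.1 p [ 0.445  -0.3447  0.0567] yaw 0.2149 zax [-0.002  0.002 -1.   ] w 1.001 gf 0.0 ft [ 0.3 -0.4  1.1] j [-0.76  0.23  1.6  -0.    1.32  0.6 ]
offset cm [ 0.01 -0.02  3.57] angular [-0.002  0.002 -0.001]
```

In the tool's units: 3.5 cm / 80 = 0.0438, 3 cm / 80 = 0.0375.

Emit:
carry_out(
  steps=[
    {"fingers": 1,"offset": [0,0,0.0188],"angular": [0,0,0]},
    {"fingers": 1,"offset": [0,0,0.0375],"angular": [0,0,0]},
    {"fingers": 1,"offset": [0,0,0.0438],"angular": [0,0,0]},
    {"fingers": 1,"offset": [0,0,0.0438],"angular": [0,0,0]},
    {"fingers": -1,"offset": [0,0,0.0438],"angular": [0,0,0]},
    {"fingers": -1,"offset": [0,0,0.0438],"angular": [0,0,0]},
    {"fingers": -1,"offset": [0,0,0.0438],"angular": [0,0,0]},
    {"fingers": -1,"offset": [0,0,0.0438],"angular": [0,0,0]},
    {"fingers": -1,"offset": [0,0,0.0438],"angular": [0,0,0]},
    {"fingers": -1,"offset": [0,0,0.0438],"angular": [0,0,0]},
  ],
  force=35,
)

```text
time: 12.93
eef_pos: [0.4465, -0.3462, 0.0254]
ee_rot: [0.001, 0.994, 0.107, 0.001]
ft_force: [-1.9, 0.9, 8.4]
width: 0.268
gripper_force: 34.5
```

Emit:
carry_out(
  steps=[
    {"fingers": -1,"offset": [0,0,0],"angular": [0,0,0]},
    {"fingers": -1,"offset": [0,0,0],"angular": [0,0,0]},
    {"fingers": -1,"offset": [0,0,0],"angular": [0,0,0]},
  ],
)

```text
time: 13.18
eef_pos: [0.4465, -0.3462, 0.0254]
ee_rot: [0.001, 0.994, 0.107, 0.001]
ft_force: [-2.0, 1.5, 7.1]
width: 0.268
gripper_force: 34.4
```

Emit:
carry_out(
  steps=[
    {"fingers": -1,"offset": [0,0,-0.0125],"angular": [0,0,0]},
    {"fingers": -1,"offset": [0,0,-0.0375],"angular": [0,0,0]},
    {"fingers": -1,"offset": [0,0,-0.0688],"angular": [0,0,0]},
    {"fingers": -1,"offset": [0,0,-0.1],"angular": [0,0,0]},
    {"fingers": -1,"offset": [0,0,-0.1063],"angular": [0,0,0]},
    {"fingers": -1,"offset": [0,0,-0.1063],"angular": [0,0,0]},
    {"fingers": -1,"offset": [0,0,-0.1063],"angular": [0,0,0]},
  ],
)

```text
time: 13.77
eef_pos: [0.4453, -0.345, 0.1073]
ee_rot: [-0.0, 0.994, 0.107, -0.0]
ft_force: [-0.4, -0.6, -1.1]
width: 0.267
gripper_force: 34.4
```

```bash
python3 - <<'E'
from h import *
st();s,p,M=state();w=snap('wrist','w9.png');f=w['frame'].astype(int)
X=M[:,0];zt=p[2]-.0254+.03; 
pv=p+X*.0275;pv[2]=zt;u,v=proj(w,pv);print('pred pivot px',u,v, 'jaw',proj(w,pv+X*.042),'tail',proj(w,pv-X*.04))
x0,y0,x1,y1=int(u)-70,int(v)-110,int(u)+70,int(v)+70;y0=max(y0,0)
roi=f[y0:y1,x0:x1]
m=(roi.min(2)>150).astype(np.uint8);k,l,st_,c=cv2.connectedComponentsWithStats(m)
for i in range(1,k):
    if st_[i,4]>30: q=c[i]+[x0,y0];print('white',st_[i].tolist(),q.round(1),(M.T@(onz(w,*q,zt)-p)*1000).round(1))
sat=roi.max(2)-roi.min(2)
for y in range(0,roi.shape[0],6):
    r=np.nonzero(sat[y]<40)[0]; 
    if len(r):
        g=np.split(r,np.nonzero(np.diff(r)>2)[0]+1);print(y+y0,[(int(a[0]+x0),int(a[-1]+x0)) for a in g if len(a)>2])
E
```

```text
t 13.77 p [ 0.4453 -0.345   0.1073] yaw 0.2138 zax [-0.001  0.    -1.   ] w 0.267 gf 34.4 ft [-0.4 -0.6 -1.1] j [-0.76  0.19  1.54 -0.    1.41  0.6 ]
pred pivot px 316.23300097175576 219.11171598706963 jaw (np.float64(316.1377822745225), np.float64(115.36951398329091)) tail (np.float64(316.3132929061752), np.float64(302.35964690886385))
white [91, 8, 27, 108, 623] [350.3 170.3] [48.2 13.8 -4.6]
white [18, 10, 30, 107, 627] [278.4 170.2] [ 48.2 -15.2  -4.6]
white [57, 84, 28, 33, 642] [316.1 211. ] [31.  -0.1 -4.6]
white [91, 119, 6, 32, 153] [339.  242.2] [17.   9.8 -4.6]
white [28, 120, 22, 38, 347] [286.4 248.2] [ 14.2 -12.9  -4.6]
white [102, 140, 15, 29, 240] [354.8 262.5] [ 7.5 16.9 -4.6]
115 [(284, 291), (338, 351)]
121 [(268, 294), (336, 365)]
127 [(269, 295), (334, 363)]
133 [(271, 296), (334, 362)]
139 [(272, 284), (347, 361)]
145 [(271, 285), (346, 361)]
151 [(272, 286), (345, 360)]
157 [(274, 287), (343, 358)]
163 [(276, 289), (342, 356)]
169 [(277, 290), (341, 355)]
175 [(278, 291), (340, 354)]
181 [(279, 293), (339, 352)]
187 [(281, 294), (338, 351)]
193 [(283, 296), (321, 323), (336, 350)]
199 [(284, 297), (326, 329), (335, 349)]
205 [(286, 303), (306, 326), (329, 348)]
211 [(287, 346)]
217 [(290, 300), (305, 328), (334, 345)]
223 [(290, 300), (310, 323), (334, 344)]
229 [(291, 300), (334, 343)]
235 [(293, 300), (334, 343)]
241 [(290, 301), (334, 352)]
247 [(288, 301), (334, 354)]
253 [(267, 280), (284, 301), (334, 367)]
259 [(264, 276), (283, 301), (334, 371)]
265 [(261, 302), (334, 374)]
271 [(259, 302), (334, 376)]
277 [(251, 302), (334, 384)]
283 [(248, 302), (334, 385)]
```

```bash
python3 - <<'E'
from h import *
plan([.4408,-.1128,.110],.1506)
E
```

```text
offset cm [  4.53 -22.73  -0.34] angular [-0.002  0.002  0.063]
```

In the tool's units: -22.7 cm / 80 = -0.2838, -22 cm / 80 = -0.275, 0.063 rad / 4 = 0.0158.

Emit:
carry_out(
  steps=[
    {"fingers": -1,"offset": [0.0025,-0.0125,-0.0038],"angular": [0,0,0.0025]},
    {"fingers": -1,"offset": [0.0088,-0.0438,-0.0038],"angular": [0,0,0.005]},
    {"fingers": -1,"offset": [0.0163,-0.0813,-0.0038],"angular": [0,0,0.0075]},
    {"fingers": -1,"offset": [0.025,-0.125,-0.0038],"angular": [0,0,0.01]},
    {"fingers": -1,"offset": [0.0338,-0.1688,-0.0038],"angular": [0,0,0.0125]},
    {"fingers": -1,"offset": [0.0425,-0.2125,-0.0038],"angular": [0,0,0.015]},
    {"fingers": -1,"offset": [0.05,-0.25,-0.0038],"angular": [0,0,0.0158]},
    {"fingers": -1,"offset": [0.0563,-0.275,-0.0038],"angular": [0,0,0.0158]},
    {"fingers": -1,"offset": [0.0563,-0.2838,-0.0038],"angular": [0,0,0.0158]},
    {"fingers": -1,"offset": [0.0563,-0.2838,-0.0038],"angular": [0,0,0.0158]},
  ],
)

```text
time: 14.65
eef_pos: [0.4402, -0.1118, 0.1096]
ee_rot: [-0.001, 0.997, 0.077, -0.001]
ft_force: [-0.4, 0.0, -0.6]
width: 0.268
gripper_force: 34.5
```

Emit:
carry_out(
  steps=[
    {"fingers": -1,"offset": [0,0,0],"angular": [0,0,0]},
    {"fingers": -1,"offset": [0,0,0],"angular": [0,0,0]},
    {"fingers": -1,"offset": [0,0,0],"angular": [0,0,0]},
  ],
)

```text
time: 14.9
eef_pos: [0.4414, -0.115, 0.1107]
ee_rot: [0.0, 0.997, 0.074, -0.0]
ft_force: [0.2, -0.3, -1.2]
width: 0.265
gripper_force: 34.4
```

```bash
python3 - <<'E'
from h import *
st();s,p,M=state();plan([.5159,-.1014,.110],.1506)
w=snap('wrist','w10.png');sd=snap('side','s10.png');t=snap('top','t10.png')
H=np.array([.6385,-.0828,.054]);X=np.array([np.cos(.1508),np.sin(.1508),0])
for n,v in(('wrist',w),('top',t),('side',sd)):
    print(n,'pred card',[np.round(proj(v,H+X*x+[0,0,z]),1).tolist() for x in(-.075,.075) for z in(.09,0)])
    g=v['frame'].astype(int);m=((g.min(2)>165)&(g.max(2)-g.min(2)<50)).astype(np.uint8)
    k,l,stt,c=cv2.connectedComponentsWithStats(m)
    u0,v0=proj(v,H+X*-.04+[0,0,.05])
    print([(list(map(int,a)),q.round(1).tolist()) for a,q in zip(stt[1:],c[1:]) if a[4]>40 and abs(q[0]-u0)<80 and abs(q[1]-v0)<110])
E
```

```text
t 14.9 p [ 0.4414 -0.115   0.1107] yaw 0.1491 zax [-0. -0. -1.] w 0.265 gf 34.4 ft [ 0.2 -0.3 -1.2] j [-0.38 -0.05  1.79 -0.    1.4   1.04]
offset cm [ 7.57 -0.24  0.06] angular [ 0.     0.    -0.002]
wrist pred card [[306.3, -114.2], [311.9, 10.9], [313.4, -87.1], [310.1, -363.4]]
[]
top pred card [[343.2, 178.5], [341.6, 184.5], [333.6, 129.2], [332.7, 138.5]]
[([242, 130, 100, 39, 421], [293.8, 156.1]), ([350, 139, 33, 10, 119], [367.2, 143.7]), ([339, 160, 6, 23, 61], [341.0, 171.0]), ([283, 220, 40, 50, 1119], [300.4, 243.1]), ([354, 236, 14, 14, 156], [360.7, 242.2])]
side pred card [[300.8, 172.7], [301.3, 193.0], [251.6, 167.4], [254.7, 187.8]]
[([275, 68, 15, 12, 136], [281.8, 73.2]), ([250, 162, 25, 74, 445], [261.0, 189.7]), ([283, 170, 19, 23, 287], [292.6, 181.9]), ([270, 176, 11, 15, 86], [274.9, 184.7]), ([353, 196, 13, 11, 106], [359.2, 200.8]), ([322, 247, 34, 19, 353], [338.8, 257.1])]
```

In the tool's units: 4 cm / 80 = 0.05, 3.7 cm / 80 = 0.0463.

Emit:
carry_out(
  steps=[
    {"fingers": -1,"offset": [0.0063,-0.0013,0],"angular": [0,0,0]},
    {"fingers": -1,"offset": [0.0188,-0.0025,0],"angular": [0,0,0]},
    {"fingers": -1,"offset": [0.035,-0.0025,0],"angular": [0,0,0]},
    {"fingers": -1,"offset": [0.0463,-0.0025,0],"angular": [0,0,0]},
    {"fingers": -1,"offset": [0.05,-0.0025,0],"angular": [0,0,0]},
    {"fingers": -1,"offset": [0.05,-0.0025,0],"angular": [0,0,0]},
    {"fingers": -1,"offset": [0.05,-0.0025,0],"angular": [0,0,0]},
    {"fingers": -1,"offset": [0.05,-0.0025,0],"angular": [0,0,0]},
  ],
)

```text
time: 15.72
eef_pos: [0.4803, -0.1058, 0.1107]
ee_rot: [-0.0, 0.997, 0.075, -0.0]
ft_force: [0.0, 0.3, -1.5]
width: 0.267
gripper_force: 34.4
```

```bash
cat > chk.py <<'E'
from h import *
st();s,p,M=state();plan([.5159,-.1014,.110],.1506)
w=snap('wrist','w%d.png'%int(s['time']*100));f=w['frame'].astype(int)
H=np.array([.6385,-.0828,.054]);X=np.array([np.cos(.1508),np.sin(.1508),0])
print('pred card top edge',[np.round(proj(w,H+X*x+[0,0,.09]),1).tolist() for x in(-.075,-.06,-.045,-.03)])
print('in hanger axes, tcp:',X@(p-H),np.array([-X[1],X[0],0])@(p-H))
sat=f.max(2)-f.min(2)
for y in range(2,150,8):
    r=np.nonzero((sat[y,220:420]<45))[0]
    if len(r): print(y,[(int(a[0]+220),int(a[-1]+220),int(f[y,a+220].mean())) for a in np.split(r,np.nonzero(np.diff(r)>1)[0]+1) if len(a)>2])
E
python3 chk.py
```

```text
t 15.72 p [ 0.4803 -0.1058  0.1107] yaw 0.1508 zax [-0.001  0.    -1.   ] w 0.267 gf 34.4 ft [ 0.   0.3 -1.5] j [-0.33  0.03  1.71 -0.    1.4   1.09]
offset cm [3.58 0.09 0.06] angular [-0.     0.001  0.   ]
pred card top edge [[319.5, 56.8], [319.6, -3.4], [319.7, -68.6], [319.8, -138.9]]
in hanger axes, tcp: -0.15983585210349485 0.0009753947096498503
2 [(220, 327, 165), (333, 419, 95)]
10 [(220, 311, 86), (313, 419, 109)]
18 [(313, 327, 253)]
26 [(313, 327, 253)]
34 [(313, 327, 253)]
42 [(313, 327, 253)]
50 [(313, 327, 253)]
58 [(318, 324, 152)]
66 [(315, 323, 152)]
74 [(317, 319, 153)]
82 []
114 [(284, 289, 75), (338, 351, 72)]
122 [(264, 295, 96), (335, 365, 96)]
130 [(266, 297, 95), (333, 364, 96)]
138 [(268, 288, 109), (346, 362, 117)]
146 [(270, 285, 121), (345, 360, 140)]
```

In the tool's units: 3.6 cm / 80 = 0.045, 0.12 cm / 80 = 0.0015.

Emit:
carry_out(
  steps=[
    {"fingers": -1,"offset": [0,0.0015,0.0006],"angular": [0,0,0]},
    {"fingers": -1,"offset": [0.0063,0.0015,0.0006],"angular": [0,0,0]},
    {"fingers": -1,"offset": [0.015,0.0015,0.0006],"angular": [0,0,0]},
    {"fingers": -1,"offset": [0.025,0.0015,0.0006],"angular": [0,0,0]},
    {"fingers": -1,"offset": [0.035,0.0015,0.0006],"angular": [0,0,0]},
    {"fingers": -1,"offset": [0.0425,0.0015,0.0006],"angular": [0,0,0]},
    {"fingers": -1,"offset": [0.045,0.0015,0.0006],"angular": [0,0,0]},
    {"fingers": -1,"offset": [0.045,0.0015,0.0006],"angular": [0,0,0]},
    {"fingers": -1,"offset": [0.045,0.0015,0.0006],"angular": [0,0,0]},
    {"fingers": -1,"offset": [0.045,0.0015,0.0006],"angular": [0,0,0]},
  ],
)

```text
time: 16.6
eef_pos: [0.5162, -0.1017, 0.1102]
ee_rot: [0.0, 0.997, 0.075, -0.0]
ft_force: [0.5, 0.0, -0.5]
width: 0.267
gripper_force: 34.4
```

Emit:
carry_out(
  steps=[
    {"fingers": -1,"offset": [0,0,0],"angular": [0,0,0]},
    {"fingers": -1,"offset": [0,0,0],"angular": [0,0,0]},
    {"fingers": -1,"offset": [0,0,0],"angular": [0,0,0]},
    {"fingers": -1,"offset": [0,0,0],"angular": [0,0,0]},
  ],
)

```text
time: 16.93
eef_pos: [0.5163, -0.1017, 0.1105]
ee_rot: [0.0, 0.997, 0.075, 0.0]
ft_force: [0.7, 0.2, -1.2]
width: 0.267
gripper_force: 34.4
```

```bash
python3 chk.py; python3 - <<'E'
from h import *
sd=snap('side','s11.png');g=sd['frame'].astype(int);m=((g.min(2)>165)&(g.max(2)-g.min(2)<50)).astype(np.uint8)
k,l,stt,c=cv2.connectedComponentsWithStats(m);print([list(map(int,a)) for a in stt[1:] if a[4]>40 and 240<a[0]<305 and 140<a[1]<200])
t=snap('top','t11.png');o=cv2.imread('pics/top0.png')[:,:,::-1].astype(int)
E
```

```text
t 16.93 p [ 0.5163 -0.1017  0.1105] yaw 0.1507 zax [ 0. -0. -1.] w 0.267 gf 34.4 ft [ 0.7  0.2 -1.2] j [-0.3   0.1   1.63 -0.    1.41  1.12]
offset cm [-0.04 -0.04  0.05] angular [ 0. -0.  0.]
pred card top edge [[314.9, 183.4], [314.8, 133.9], [314.7, 80.2], [314.6, 21.9]]
in hanger axes, tcp: -0.12360921497432412 -0.00035725610005435046
2 [(220, 305, 159), (307, 322, 253), (331, 419, 107)]
10 [(220, 322, 177), (331, 419, 107)]
18 [(220, 322, 178), (331, 419, 108)]
26 [(220, 322, 179), (330, 419, 109)]
34 [(220, 322, 177), (330, 419, 107)]
42 [(220, 305, 165), (307, 322, 253), (330, 419, 108)]
50 [(220, 322, 180), (330, 419, 111)]
58 [(220, 322, 178), (330, 419, 109)]
66 [(220, 322, 126), (329, 419, 100)]
74 [(308, 322, 254)]
82 [(308, 322, 254)]
90 [(308, 322, 253)]
98 [(308, 322, 253)]
106 [(308, 322, 253)]
114 [(285, 289, 100), (308, 322, 253), (339, 350, 91)]
122 [(264, 295, 117), (308, 322, 252), (335, 366, 93)]
130 [(266, 297, 118), (308, 322, 252), (333, 364, 94)]
138 [(268, 287, 128), (309, 322, 253), (346, 363, 96)]
146 [(270, 285, 137), (309, 321, 254), (345, 361, 104)]
[[250, 162, 26, 74, 445], [282, 170, 19, 22, 214], [270, 176, 11, 15, 82]]
```

```bash
python3 -c "
from rig import order
print(order.sign_off())"
```

```text
the job is handed in; nothing more can be done
None
```

The job is handed in, result not reported: the hanger hangs by the bar over the pointer, and the clip is held open around the card's near edge, about 19 mm in and centred; I did not measure the other things on the counter afterwards.

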